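# Clear the wheel head and mount the chuck bat on its pins

## Robot

A 6-joint arm with a two-finger parallel gripper is mounted at the origin on the work surface. World frame = base frame: x ahead of the robot, y to its left, z up, the work surface at z = 0. Lengths are in m, angles in rad, forces in N, time in s.
With the tool pointing down it reaches from about 0.4 to 0.925 m from the base axis. Payload 3.4 kg.
Tool frame: the origin (TCP) lies at the very end of the fingers, on their centre line; the grasp point (between the pads) lies 19 mm behind it; z points along the fingers, y is the direction in which the jaws open and shut (so a half turn about z gives the same grasp; the last joint's range is limited). The gripper opens to 85 mm and grips with 20 to 120 N. Pads are 22 mm wide; open, the fingers measure 114 mm over their backs; the gripper's body (76 mm by 85 mm) begins 54 mm behind the grasp point. The pads swing forward as they close: fully open they stand 13 mm farther back than shut.
Start: joints at [1.202, 0.307, 1.506, -0, 1.328, -0.073], TCP at [0.168, 0.55, 0.231] pointing down, gripper open.
Joint ranges: [-3.12, 3.12], [-1.05, 2.28], [0.14, 2.33], [-1.42, 4.57], [0.1, 2.73], [-2.68, 2.68]. Speed limits (rad/s): [2.57, 2.57, 3.14, 3.14, 3.14, 3.14].

## Interface

Orientations are given as a rotation vector (axis times angle).
In Python, from cell import manip gives the robot as it stands.
- The arm moves only by the tool arm_command, never from a script. Its argument "steps" is one flat list of numbers, 7 for each row, row after row: the shift along the tool's x, y, z in mm, then the turn, a rotation vector about the tool's x, y, z in rad, then the closure in counts, from 0 (fully open) to 255 (shut). In form: [x, y, z, rx, ry, rz, grip, x, y, z, rx, ry, rz, grip, ...]. A call has 1 to 20 rows; each row shifts and turns the pose as measured when the row begins, along the tool's axes as they then stand; what a row does not reach is not made up. A row lasts 1/8 s, in which the tool goes at most 62.5 mm and 10.7 degrees, less where a joint would pass 70% of its speed; a pose out of reach is approached as far as the arm can. A call is refused whole if a number of a shift passes 62.5 or a number of a turn 0.188, either way. A call with a gripper value outside its range is refused whole. The fingers move at their own pace and stop on an object; the grip force is fixed at half the most. Time passes only in rows, so rows that do not move let the fingers close. It gives the time, the measured TCP pose, the force and the opening at its end, in the units of the state.
- manip.get_state(): the state, without advancing time (a new reading comes with each control period).
- manip.capture(name): name is "side" or "top" or "wrist"; returns a dict with "img" (480x640x3 uint8, red, green, blue), "z_map" (480x640 float32, m along the optical axis (not along the pixel's ray), 0 where there is no reading), "camera_matrix" (3x3 intrinsics, pixels), "dist_coeffs" ([k1, k2, p1, p2, k3] as OpenCV has them; the pictures are not rectified), "rvec" (rotation vector, rad) and "tvec" (3), from world to camera coordinates, as OpenCV has them. Camera axes: x right, y down, z forward; pixel columns grow to the right and rows downward; lengths in m; the calibration is good to about 2 mm. A picture is of the moment at which its call begins.
- manip.finish_job(): hands the job in, once; it reports no verdict.
The state is a dict: "time_s": time; "joints": joint angles; "qd": joint speeds; "joint_efforts": joint torques, N m; "tcp_pos": TCP position; "ee_rot": TCP orientation; "contact_force": force on the tool from outside, world axes, zero at the start; "ft_torque": the same for the moment, N m; "width": finger opening in m.
Only numpy, scipy, OpenCV 4.12 (cv2) and the standard library are available. Lean on these libraries where they do the work, as an engineer would, in place of code of your own. Each camera call takes 0.05 s, during which the arm holds its last target. There are 200 camera calls.

## Task

Get the potter's wheel ready for trimming: take the trimming tool off the wheel head and lay it flat in the empty compartment of the tool tray, then carry the bat by its clay chuck to the wheel, work it over the two pins on the wheel head until both drop into its holes, and press it down flat on the head. Finish with the chuck still gripped and the bat still pressed down with at least a kilogram's push (10 N): do not let go at the end. Leave the knife in the tray, the bowl and the clay pot where they are.

Things in the scene. Friction and masses are not known exactly. Their poses are not given: they have to be found in the camera images.
- wheel: Potter's wheel let into the bench, fixed: grey splash pan (284 mm across, rim 32 mm high) around a 68 mm hub carrying a bright flat round wheel head, 210 mm across, 14 mm thick, top face 60 mm above the bench. The head can turn about its upright axis but is stiff (0.5 N m drag) and stays where it is left. Origin: on the wheel axis at bench level, z up.
- head_centre (a point): Centre of the wheel head's top face, 60 mm above the bench. It turns with the head: x points to pin a (the pins stand at x = +80 mm and -80 mm), z up.
- pin_a (a point): Centre of the top of one bat pin: a dark steel pin standing upright on the wheel head, 9 mm proud of its face (top 69 mm above the bench), 9.5 mm across, the top 3 mm tapering to a 5 mm flat. It sits 80 mm from the centre.
- pin_b (a point): Centre of the top of the other bat pin, just like pin a, across the centre (160 mm apart). The two pins are interchangeable.
- bat: Loose plywood disc, 220 x 12 mm, with a red clay cup (chuck) fixed on its centre: 56 mm outside diameter, wall 8 mm, straight, its rim 82 mm above the disc's underside, foot flared to 76 mm for 10 mm. Together 0.4-0.65 kg. Pin holes through the disc: round, 12.5 mm, at x=+80; slot, 19.5 (along x) by 12.5 mm, at x=-80; either fits either pin. Origin: centre of underside, z up. Starts on the bench.
- trim_tool: Double-ended trimming tool, 181 mm long, 0.05 kg: light wooden handle 96 mm long, 20 wide, 18 high, and a steel wire loop at each end (to 31 mm wide, in the flat plane). Origin: middle of the handle, 9 mm above its underside, its balance point; x along the tool, z up when flat. Starts lying flat on the wheel head between the pins.
- tray: Shallow dark wooden tool tray fixed on the bench, outside 215 x 99 x 13 mm, walls and floor 5 mm. A lengthwise divider makes two compartments 205 mm long (x) by 42 mm wide; floor 5 mm above the bench, walls rising 8 mm (divider 7 mm) above the floor. Centres: y = +23.5 mm (empty) and y = -23.5 mm (wooden knife in it). Origin: centre of its underside, z up.
- wood_knife: Flat wooden modelling knife, 174 x 18 x 12 mm, loose in the -y compartment of the tray; to be left there. Origin: on its underside near its middle.
- water_bowl: White ceramic bowl, 124 mm across the rim and 55 mm high, loose on the bench; to be left alone. Origin: centre of its underside.
- clay_pot: Small round red clay lidded pot, 96 mm across and 90 mm high, loose on the bench; to be left alone. Origin: centre of its underside.
There are look-alikes about, which are no part of the job. Several things have the shape of the bat; the one meant has the colours described above. What is meant by the trim_tool is not turquoise, and is the larger of those in its own colour.

How it is judged:
On the way, in this order (a step that is already met when the one before it is completed fails the run):
1. the trimming tool lies flat in the empty compartment of the tray, let go (x of trim_tool in the frame of tray between -0.018 and 0.018 m and y of trim_tool in the frame of tray between 0.0105 and 0.0365 m and z of trim_tool in the frame of tray below 0.017 m and angle between the x axis of trim_tool and the x axis of tray, either way round below 0.17 rad and angle between the z axis of trim_tool and the z axis of tray, either way round below 0.12 rad and contact force between the fingers and trim_tool below 0.1 N), for 0.2 s.
2. the bat lies flat on the wheel head with both pins in its holes (horizontal distance between bat and head_centre below 0.004 m and z of bat in the frame of head_centre below 0.0025 m and angle between bat's own z axis and vertical below 0.02 rad and angle between the x axis of bat and the x axis of head_centre, either way round below 0.06 rad), for 0.2 s.
At the end, for the whole second after the job is handed in: Tool flat in the empty compartment (13 mm of its centre line, 18 mm of its middle); bat flat on the wheel head, both pins in its holes (centre 4 mm, height 2.5 mm, tilt 0.02 rad, turn 0.06 rad), still gripped (over 4 N) and bearing on the wheel with over 12 N, own weight included (all of step 2 and x of trim_tool in the frame of tray between -0.018 and 0.018 m and y of trim_tool in the frame of tray between 0.0105 and 0.0365 m and z of trim_tool in the frame of tray below 0.017 m and angle between the x axis of trim_tool and the x axis of tray, either way round below 0.17 rad and angle between the z axis of trim_tool and the z axis of tray, either way round below 0.12 rad and contact force between bat and wheel above 12 N and contact force between the fingers and bat above 4 N and linear speed of bat below 0.02 m/s); the arm keeps its last pose, push and grip.
It fails at once if the wooden knife, the bowl or the clay pot is shifted by more than 30 mm (distance of any of wood_knife, water_bowl, clay_pot from where it was at the start of the episode above 0.03 m).
It also fails if it takes over 58 s, if anything falls off the work surface, if the arm or the gripper's body presses on something with over 40 N, if the wrist force passes 120 N, or if a joint passes its speed limit or range.

## Working session

There is one attempt and no reset: what is moved stays moved. The work goes in short steps, Python scripts to look and compute and a tool call to move; the robot and the scene stay as the last step left them, time stands still between calls to the robot, and variables do not carry over. Pictures are saved under pics/ and viewed, about 8 in all and at most 12, crops included, and the job is handed in when it is done.

Besides the shell and the picture viewer there is one more tool, called after "Call:" in YAML: its name, and indented under it one key for each argument. arm_command: Moves the arm, as the interface text tells. Its arguments: {"type":"object","properties":{"steps":{"type":"array"}},"required":["steps"]}

```bash
mkdir -p pics; cat > h.py <<'E'
import numpy as np, cv2
from cell import manip
def cap(n):
    c=manip.capture(n); c['R']=cv2.Rodrigues(np.array(c['rvec'],float))[0]; c['t']=np.array(c['tvec'],float).ravel(); return c
def save(c,name): cv2.imwrite('pics/'+name,c['img'][:,:,::-1])
def world(c):
    K=np.array(c['camera_matrix']);h,w=c['z_map'].shape
    u,v=np.meshgrid(np.arange(w),np.arange(h))
    p=cv2.undistortPoints(np.stack([u,v],-1).reshape(-1,1,2).astype(float),K,np.array(c['dist_coeffs'])).reshape(h,w,2)
    z=c['z_map'][...,None]; P=np.concatenate([p*z,z],-1)
    W=(P-c['t'])@c['R']; W[c['z_map']==0]=np.nan; return W
def ray(c,uv,z):
    K=np.array(c['camera_matrix'])
    p=cv2.undistortPoints(np.array(uv,float).reshape(-1,1,2),K,np.array(c['dist_coeffs'])).reshape(-1,2)
    d=np.c_[p,np.ones(len(p))]@c['R']; o=-c['R'].T@c['t']
    return o+d*((z-o[2])/d[:,2])[:,None]
def st():
    s=manip.get_state(); return s
E
python3 - <<'E'
from h import *
for n in ['top','side']:
    c=cap(n); save(c,n+'0.png'); print(n,-c['R'].T@c['t'],c['R'][2])
s=st();print(s['time_s'],s['tcp_pos'],s['ee_rot'],s['width'],s['contact_force'])
E
```

```text
top [ 0.53129669 -0.05107068  1.61399371] [ 0.06799969  0.0174512  -0.9975327 ]
side [ 0.57812264 -1.11872255  1.04922805] [ 0.01640956  0.75010156 -0.66111903]
0.1 [0.16740351 0.54942029 0.23046155] [-4.62858199e-01 -3.10688662e+00  2.89961756e-03] 0.08536408484371011 [0.14434915 0.65205382 0.23929461]
```

View pics/top0.png

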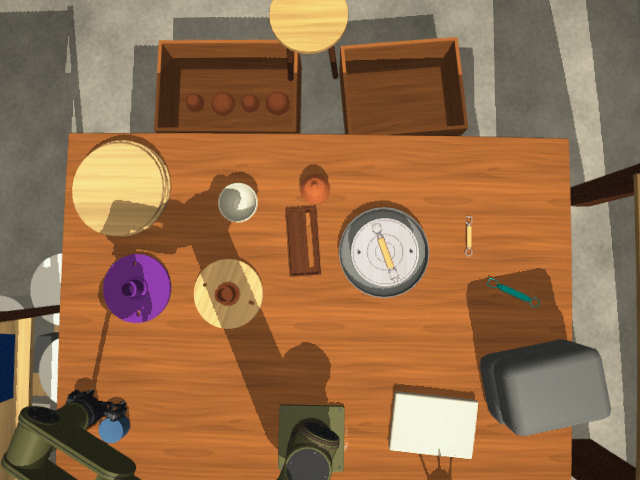

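View pics/side0.png

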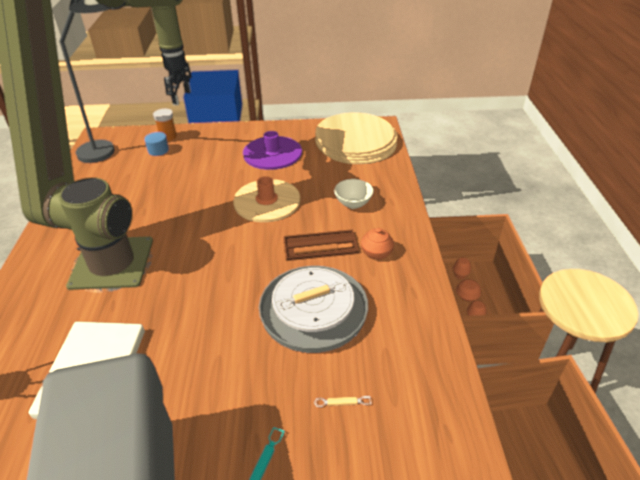

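The top view shows the wheel at (384,251), with the tool on it running from (377,228) to (394,278). The pins are near (355,251) and (414,251), the tray at (304,240) with the knife on its right side, and the bat with the red chuck at (228,294). The side view agrees. I'll measure these next.

```bash
python3 - <<'E'
from h import *
c=cap('top');W=world(c);np.set_printoptions(precision=4,suppress=True)
im=c['img'].astype(int)
cr=c['img'][160:330,190:440][:,:,::-1]
cv2.imwrite('pics/crop1.png',cv2.resize(cr,None,fx=3.2,fy=3.2,interpolation=cv2.INTER_CUBIC))
v,u=np.mgrid[:480,:640]
z=W[...,2]
# chuck rim
m=(abs(z-.082)<.006)&(abs(u-228)<25)&(abs(v-294)<25)
q=cv2.minEnclosingCircle(np.argwhere(m)[:,::-1].astype(np.float32)); print('chuck rim',q,ray(c,[q[0]],.082),m.sum())
# disc
m=(abs(z-.012)<.006)&(abs(u-228)<45)&(abs(v-294)<45)&(im[...,0]>150)
# wheel head
m2=(abs(z-.06)<.006)&(abs(u-384)<50)&(abs(v-251)<50)
for n,mm,h in (('disc',m,.012),('head',m2,.06)):
    k=cv2.convexHull(np.argwhere(mm)[:,::-1].astype(np.int32)); e=cv2.fitEllipse(k); print(n,e,ray(c,[e[0]],h),mm.sum(),np.nanmedian(z[mm]))
mt=(z>.066)&(z<.09)&(abs(u-384)<35)&(abs(v-251)<35); p=np.argwhere(mt); print('tool',p.mean(0),mt.sum())
hsv=cv2.cvtColor(c['img'],cv2.COLOR_RGB2HSV)
mw=(hsv[...,1]>90)&(abs(u-384)<32)&(abs(v-251)<32)&(hsv[...,2]>120); 
pp=ray(c,np.argwhere(mw)[:,::-1],.078); r=cv2.minAreaRect(pp[:,:2].astype(np.float32)*1000);print('handle',mw.sum(),r,np.argwhere(mw).mean(0)[::-1])
md=(c['img'].max(2)<90)&(np.hypot(u-384,v-251)<36)
n,l,s,ce=cv2.connectedComponentsWithStats(md.astype(np.uint8),connectivity=8)
for i in range(1,n): print('pin?',s[i],ce[i],ray(c,[ce[i]],.069))
# tray
mt=(z<.03)&(c['img'].max(2)<120)&(hsv[...,1]>100)&(u>280)&(u<328)&(v>200)&(v<282)
r=cv2.minAreaRect(np.argwhere(mt)[:,::-1].astype(np.float32));print('tray',r,ray(c,cv2.boxPoints(r),.013))
E
```

```text
chuck rim ((223.85714721679688, 294.0714416503906), 9.374664306640625) [[0.4482 0.2694 0.082 ]] 123
disc ((231.41229248046875, 289.9999084472656), (111.98289489746094, 121.107421875), 173.810791015625) [[0.4578 0.2602 0.012 ]] 3050 0.01182967759838949
head ((384.35040283203125, 251.46707153320312), (67.7419204711914, 68.38182067871094), 127.31033325195312) [[ 0.5861 -0.2169  0.06  ]] 3076 0.05983513923112854
tool [251.8786 384.9262] 420
handle 198 ((582.3529052734375, -218.0569305419922), (92.2379150390625, 19.733272552490234), 20.567710876464844) [385.3434 252.5455]
pin? [383 217   3   1   3] [384. 217.] [[ 0.6914 -0.2139  0.069 ]]
pin? [373 219   1   1   1] [373. 219.] [[ 0.6848 -0.1803  0.069 ]]
pin? [368 221   1   1   1] [368. 221.] [[ 0.6784 -0.165   0.069 ]]
pin? [365 223   1   1   1] [365. 223.] [[ 0.6721 -0.1559  0.069 ]]
pin? [402 222   1   1   1] [402. 222.] [[ 0.6769 -0.2692  0.069 ]]
pin? [361 225   2   2   2] [361.5 225.5] [[ 0.6642 -0.1453  0.069 ]]
pin? [354 235   1   1   1] [354. 235.] [[ 0.6347 -0.1227  0.069 ]]
pin? [351 243   1   1   1] [351. 243.] [[ 0.6101 -0.1138  0.069 ]]
pin? [410 251   2   1   2] [410.5 251. ] [[ 0.5885 -0.2957  0.069 ]]
pin? [359 252   1   1   1] [359. 252.] [[ 0.583  -0.1386  0.069 ]]
tray ((302.71240234375, 240.18585205078125), (68.84716796875, 30.798295974731445), 86.18592071533203) [[ 0.7249  0.0954  0.013 ]
 [ 0.7329 -0.0025  0.013 ]
 [ 0.515  -0.0208  0.013 ]
 [ 0.5069  0.0762  0.013 ]]
```

View pics/crop1.png

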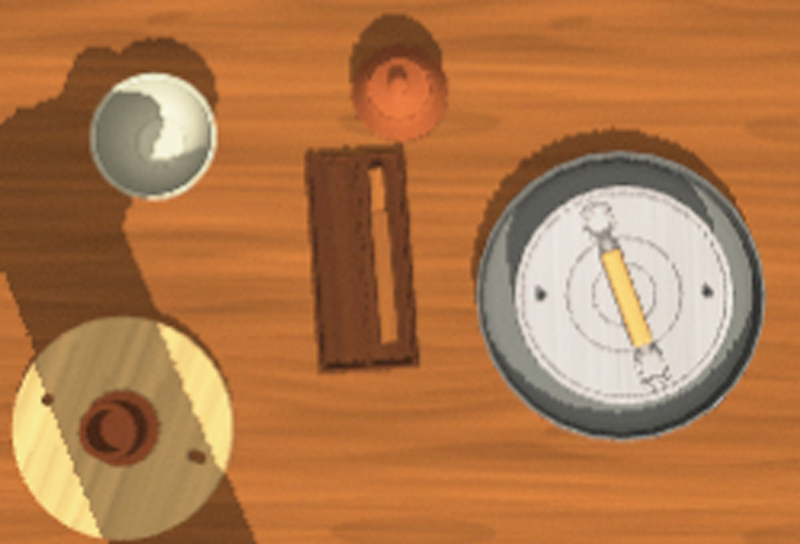

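```bash
cat >> h.py <<'E'
from scipy.spatial.transform import Rotation as Ro
np.set_printoptions(precision=4,suppress=True)
def plan(wps,grip,ms=60.,mr=.18,digits=0):
    """rows towards waypoints (x,y,z,yaw of tool x, deg), tool kept pointing down"""
    s=st();p=np.array(s['tcp_pos']);R=Ro.from_rotvec(s['ee_rot']);out=[]
    for x,y,z,yaw in wps:
        a=np.radians(yaw);T=Ro.from_matrix(np.array([[np.cos(a),np.sin(a),0],[np.sin(a),-np.cos(a),0],[0,0,-1]]))
        g=np.array([x,y,z]);p0,R0=p,R
        rv=(R.inv()*T).as_rotvec();n=max(int(np.ceil(max(np.linalg.norm(g-p)*1e3/ms,np.linalg.norm(rv)/mr))),1)
        for i in range(1,n+1):
            p1=p0+(g-p0)*i/n; R1=R0*Ro.from_rotvec(rv*i/n)
            d=np.round(R.inv().apply(p1-p)*1e3,digits); w=np.round((R.inv()*R1).as_rotvec(),3)
            out.append([*d,*w,grip]); p=p+R.apply(d/1e3); R=R*Ro.from_rotvec(w)
    print(len(out),'rows end',p); print(','.join('%g'%(v+0.) for r in out for v in r))
def yaw():
    s=st();m=Ro.from_rotvec(s['ee_rot']).as_matrix();return np.degrees(np.arctan2(m[1,0],m[0,0]))
E
python3 - <<'E'
from h import *
print(yaw())
c=cap('top')
px=np.array([[47,399],[196,456],[118,426],[540,294],[707,291]])/3.2+[190,160]-.35
print('hole,slot',ray(c,px[:2],.012),'chuck',ray(c,px[2:3],.082),'pins',ray(c,px[3:],.069))
plan([(.48,.2,.26,80),(.5824,-.218,.2,20.6)],0)
E
```

```text
163.05145017703896
hole,slot [[0.4739 0.3475 0.012 ]
 [0.4208 0.1972 0.012 ]] chuck [[0.4523 0.2613 0.082 ]] pins [[ 0.5844 -0.1367  0.069 ]
 [ 0.5897 -0.296   0.069 ]]
17 rows end [ 0.5825 -0.2176  0.1998]
-45,-27,-3,0,0,0.161,0,-48,-20,-3,0,0,0.161,0,-51,-11,-4,0,0,0.161,0,-52,-4,-3,0,0,0.161,0,-51,5,-3,0,0.001,0.161,0,-51,14,-3,-0.001,0,0.161,0,-47,21,-4,0,0,0.161,0,-44,29,-3,0,0,0.161,0,-38,35,-3,0,0,0.161,0,-49,22,7,0,0,0.13,0,-46,28,8,0,0,0.129,0,-43,33,7,0,0,0.13,0,-37,39,8,0,0,0.13,0,-32,43,7,0,0,0.129,0,-26,47,8,0,0,0.13,0,-20,50,7,0,0,0.13,0,-13,52,8,0,0,0.129,0
```

Call:
arm_command:
  steps: [-45, -27, -3, 0, 0, 0.161, 0, -48, -20, -3, 0, 0, 0.161, 0, -51, -11, -4, 0, 0, 0.161, 0, -52, -4, -3, 0, 0, 0.161, 0, -51, 5, -3, 0, 0, 0.161, 0, -51, 14, -3, 0, 0, 0.161, 0, -47, 21, -4, 0, 0, 0.161, 0, -44, 29, -3, 0, 0, 0.161, 0, -38, 35, -3, 0, 0, 0.161, 0, -49, 22, 7, 0, 0, 0.13, 0, -46, 28, 8, 0, 0, 0.129, 0, -43, 33, 7, 0, 0, 0.13, 0, -37, 39, 8, 0, 0, 0.13, 0, -32, 43, 7, 0, 0, 0.129, 0, -26, 47, 8, 0, 0, 0.13, 0, -20, 50, 7, 0, 0, 0.13, 0, -13, 52, 8, 0, 0, 0.129, 0]

```text
time_s: 2.33
tcp_pos: [0.5642, -0.2489, 0.1976]
ee_rot: [-3.109, -0.445, -0.007]
contact_force: [1.5, 0.8, -0.4]
width: 0.0854
```

```bash
python3 - <<'E'
from h import *
s=st();print(s['time_s'],s['tcp_pos'],yaw(),s['ee_rot'],s['joints'])
c=cap('wrist');save(c,'w1.png');W=world(c)
o=-c['R'].T@c['t'];print(o)
E
```

```text
2.325 [ 0.5642 -0.2489  0.1976] 16.29767358556899 [-3.109  -0.4452 -0.0074] [-0.4861  0.3883  1.4672  0.0036  1.2828  0.7993]
[ 0.6417 -0.2268  0.3416]
```

View pics/w1.png

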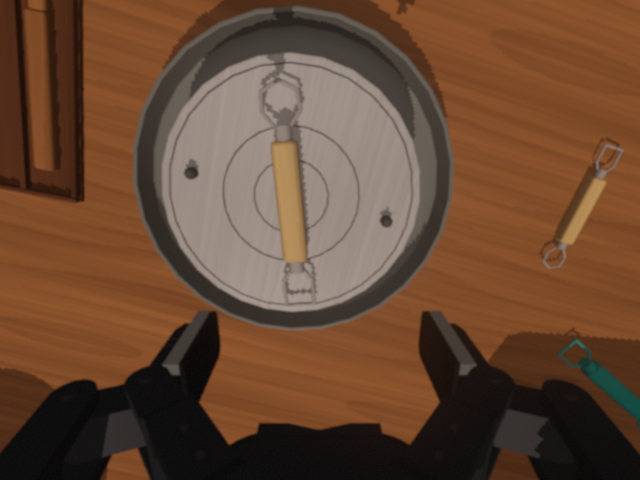

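The wrist view shows the handle from (285,140) to (294,263), with pin tops at about (191,172) and (387,220). I'll measure all three at their known heights.

```bash
python3 - <<'E'
from h import *
c=cap('wrist');W=world(c);v,u=np.mgrid[:480,:640]
hsv=cv2.cvtColor(c['img'],cv2.COLOR_RGB2HSV)
m=(hsv[...,1]>90)&(abs(u-290)<30)&(abs(v-200)<70)&(hsv[...,2]>90)
print(m.sum(),np.nanmedian(W[m],0))
m2=m&(W[...,2]>.074);pp=ray(c,np.argwhere(m2)[:,::-1],.078);print('handle',m2.sum(),cv2.minAreaRect((pp[:,:2]*1e3).astype(np.float32)))
g=c['img'].max(2)
P=[]
for a,b in ((191,172),(387,220)):
    md=((g<75)&(np.hypot(u-a,v-b)<12)).astype(np.uint8)
    n,l,s,ce=cv2.connectedComponentsWithStats(md); i=1+np.argmax(s[1:,4]); print(s[i],ce[i],np.nanmax(W[...,2][l==i])); P.append(ray(c,[ce[i]],.066)[0])
P=np.array(P);print(P,P.mean(0),np.linalg.norm(P[0]-P[1]),np.degrees(np.arctan2(*(P[0]-P[1])[[1,0]])))
mh=(abs(W[...,2]-.06)<.004)&(hsv[...,1]<60)&(g>90)&(np.hypot(u-290,v-180)<140)
k=cv2.convexHull(ray(c,np.argwhere(mh)[:,::-1],.06)[:,:2].astype(np.float32)*1000);print('head',cv2.fitEllipse(k))
mh=(abs(W[...,2]-.06)<.004);print('head z',np.nanmedian(W[...,2][mh]))
s=st();print(s['tcp_pos'],yaw())
E
```

```text
3117 [ 0.5868 -0.2197  0.0788]
handle 3104 ((583.5221557617188, -220.702392578125), (94.60726928710938, 19.824785232543945), 20.529552459716797)
[180 167   5  10  42] [181.7619 171.6667] 0.0699778326084313
[376 214   5  10  34] [377.8824 218.8235] 0.0714504598468174
[[ 0.5844 -0.1423  0.066 ]
 [ 0.5903 -0.3005  0.066 ]] [ 0.5874 -0.2214  0.066 ] 0.15830788440715815 92.13728485266458
head ((585.8640747070312, -219.9066619873047), (208.19508361816406, 209.2557373046875), 85.1446533203125)
head z 0.06114143841277869
[ 0.5646 -0.2529  0.1964] 16.183573039340093
```

```bash
python3 - <<'E'
from h import *
plan([(.583,-.2195,.10,20.5)],100,ms=40)
E
```

```text
3 rows end [ 0.5828 -0.22    0.1005]
9,-9,32,0.001,-0.001,-0.025,100,9,-9,32,0.001,-0.001,-0.025,100,9,-8,32,0,-0.002,-0.025,100
```

Call:
arm_command:
  steps: [9, -9, 32, 0, 0, -0.025, 100, 9, -9, 32, 0, 0, -0.025, 100, 9, -8, 32, 0, 0, -0.025, 100, 0, 0, 0, 0, 0, 0, 100]

```text
time_s: 2.92
tcp_pos: [0.5828, -0.2192, 0.0981]
ee_rot: [3.09, 0.561, 0.006]
contact_force: [0.8, 0.2, 0.3]
width: 0.0514
```

```bash
python3 - <<'E'
from h import *
print(st()['width'],st()['tcp_pos'],yaw())
plan([(.583,-.2195,.07,20.5)],100,ms=20)
E
```

```text
0.05141409007092187 [ 0.5828 -0.2192  0.0981] 20.582808753797057
2 rows end [ 0.5829 -0.2192  0.0701]
0,0,14,0.001,-0.002,0.001,100,0,0,14,0,-0.001,0,100
```

Call:
arm_command:
  steps: [0, 0, 14, 0, 0, 0, 100, 0, 0, 14, 0, 0, 0, 100, 0, 0, 0, 0, 0, 0, 255, 0, 0, 0, 0, 0, 0, 255, 0, 0, 0, 0, 0, 0, 255, 0, 0, 0, 0, 0, 0, 255]

```text
time_s: 3.68
tcp_pos: [0.5852, -0.2211, 0.0732]
ee_rot: [3.086, 0.559, 0.015]
contact_force: [-0.1, -0.7, -0.2]
width: 0.0178
```

```bash
python3 - <<'E'
from h import *
s=st();print(s['width'],s['tcp_pos'],yaw(),s['contact_force'])
plan([(.583,-.2195,.13,20.5),(.60,-.08,.13,14),(.618,.0605,.11,4.8)],255,ms=45)
E
```

```text
0.017777245492560104 [ 0.5852 -0.2211  0.0732] 20.546941722131383 [-0.0792 -0.7016 -0.2013]
10 rows end [0.6184 0.0606 0.1102]
-1,-1,-28,0.003,-0.004,0,255,0,-1,-29,0.004,-0.004,0.001,255,16,-31,0,0,0,0.028,255,15,-32,0,0,0,0.029,255,15,-32,0,0,0,0.028,255,13,-32,0,0,0,0.028,255,13,-33,5,0,0,0.04,255,12,-34,5,0,0,0.04,255,10,-34,5,0,0,0.041,255,9,-34,5,0,0,0.04,255
```

The width reads 17.8 mm and the TCP crept up to 0.073, so the grip is high on the handle. I'll regrip lower.

Call:
arm_command:
  steps: [0, 0, 0, 0, 0, 0, 150, -2, -1, 3, 0, 0, 0, 150, 0, 0, 4, 0, 0, 0, 150, 0, 0, 0, 0, 0, 0, 150]

```text
time_s: 4.18
tcp_pos: [0.583, -0.221, 0.0659]
ee_rot: [3.086, 0.559, 0.016]
contact_force: [-0.2, 0.6, 0.5]
width: 0.0352
```

```bash
python3 - <<'E'
from h import *
s=st();print(s['width'],s['tcp_pos'],yaw(),s['contact_force'])
E
```

```text
0.03522640882615625 [ 0.583  -0.221   0.0659] 20.541241421277388 [-0.1606  0.5877  0.5005]
```

Call:
arm_command:
  steps: [0, 0, 0, 0, 0, 0, 255, 0, 0, 0, 0, 0, 0, 255, 0, 0, 0, 0, 0, 0, 255]

```text
time_s: 4.55
tcp_pos: [0.5832, -0.221, 0.0661]
ee_rot: [3.086, 0.559, 0.016]
contact_force: [0.7, 0.2, -0.1]
width: 0.0184
```

```bash
python3 - <<'E'
from h import *
s=st();print(s['width'],s['tcp_pos'],yaw(),s['contact_force'])
plan([(.583,-.2195,.13,20.5),(.60,-.08,.13,14),(.618,.0605,.11,4.8)],255,ms=45)
E
```

```text
0.018448001857180017 [ 0.5832 -0.221   0.0661] 20.548650972543545 [ 0.6539  0.1964 -0.1461]
10 rows end [0.6184 0.0604 0.11  ]
0,-1,-32,0.004,-0.004,0,255,1,0,-32,0.003,-0.005,0.001,255,16,-31,0,0,0,0.028,255,15,-32,0,0,0,0.029,255,15,-32,0,0,0,0.028,255,13,-32,0,0,0,0.028,255,13,-33,5,0,0,0.04,255,11,-34,5,0,0,0.04,255,11,-34,5,0,0,0.041,255,9,-34,5,0,0,0.04,255
```

Call:
arm_command:
  steps: [0, -1, -32, 0.004, -0.004, 0, 255, 1, 0, -32, 0.003, -0.005, 0, 255, 16, -31, 0, 0, 0, 0.028, 255, 15, -32, 0, 0, 0, 0.029, 255, 15, -32, 0, 0, 0, 0.028, 255, 13, -32, 0, 0, 0, 0.028, 255, 13, -33, 5, 0, 0, 0.04, 255, 11, -34, 5, 0, 0, 0.04, 255, 11, -34, 5, 0, 0, 0.041, 255, 9, -34, 5, 0, 0, 0.04, 255, 0, 0, 0, 0, 0, 0, 255]

```text
time_s: 5.92
tcp_pos: [0.6204, 0.068, 0.1099]
ee_rot: [-3.139, -0.115, 0.001]
contact_force: [-0.7, 0.2, -0.2]
width: 0.0183
```

```bash
python3 - <<'E'
from h import *
s=st();print(s['width'],s['tcp_pos'],yaw(),s['contact_force'])
c=cap('wrist');save(c,'w2.png')
E
```

```text
0.018253560828200555 [0.6204 0.068  0.1099] 4.183212996227088 [-0.7258  0.221  -0.1741]
```

View pics/w2.png

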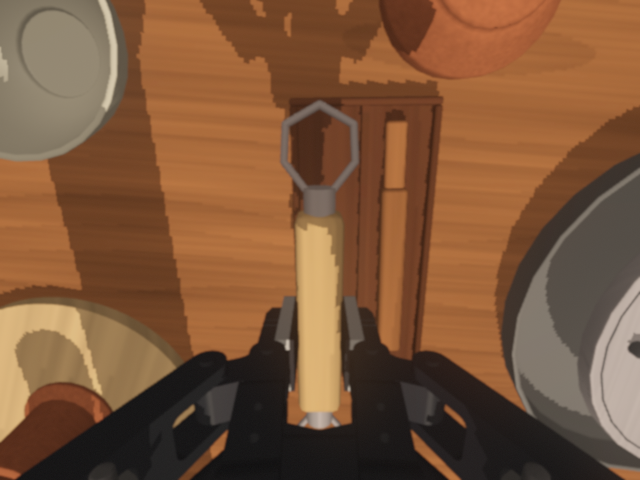

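The tool is held level. The tray's far corners are at (290,99) and (441,97), its right edge runs to about (413,355), and the divider top is near (372,105). I'll get the tray pose from these.

```bash
python3 - <<'E'
from h import *
c=cap('wrist')
P=ray(c,[[290,99],[441,97],[413,355]],.013)[:,:2];print(P,np.linalg.norm(P[0]-P[1]))
ax=P[1]-P[2];an=np.degrees(np.arctan2(ax[1],ax[0]));a2=np.degrees(np.arctan2(*(P[0]-P[1])[::-1]))-90;print(an,a2)
for a in (an,a2):
    x=np.array([np.cos(np.radians(a)),np.sin(np.radians(a))]);y=np.array([-x[1],x[0]])
    ce=(P[0]+P[1])/2-x*.1075;print('tray',ce,'target',ce+y*.0235)
# handle position relative to TCP (handle centre line pixels ends)
s=st();z=s['tcp_pos'][2]+.012
h=ray(c,[[319,212],[319,412]],z);print('handle ends',h,h.mean(0),s['tcp_pos'],yaw(),s['contact_force'])
E
```

```text
[[ 0.7176  0.0918]
 [ 0.7258 -0.0042]
 [ 0.5321 -0.0171]] 0.09638459537542987
3.81316842853457 4.902013422933734
tray [0.6145 0.0366] target [0.6129 0.0601]
tray [0.6146 0.0346] target [0.6126 0.058 ]
handle ends [[0.6709 0.0699 0.1223]
 [0.5742 0.0628 0.1223]] [0.6225 0.0664 0.1223] [0.6204 0.0657 0.1103] 4.101384733529412 [ 0.1957 -1.2356  0.0417]
```

```bash
python3 - <<'E'
from h import *
plan([(.614,.0595,.05,4.5),(.614,.0595,.024,4.5)],255,ms=25,digits=1)
E
```

```text
5 rows end [0.614  0.0595 0.024 ]
-2.3,1.9,20.1,0,0,-0.002,255,-2.2,1.9,20.1,0.001,0,-0.003,255,-2.3,1.9,20.1,0,0.001,-0.002,255,0,0,13,0,0,0,255,0,0,13,0,0,0,255
```

Call:
arm_command:
  steps: [-2.3, 1.9, 20, 0, 0, -0.002, 255, -2.2, 1.9, 20, 0, 0, -0.003, 255, -2.3, 1.9, 20, 0, 0, -0.002, 255, 0, 0, 13, 0, 0, 0, 255, 0, 0, 11, 0, 0, 0, 255, 0, 0, 0, 0, 0, 0, 255]

```text
time_s: 6.78
tcp_pos: [0.6155, 0.0524, 0.0258]
ee_rot: [3.136, 0.116, 0.005]
contact_force: [0.2, 0.2, 0.6]
width: 0.0186
```

```bash
python3 - <<'E'
from h import *
s=st();print(s['width'],s['tcp_pos'],yaw(),s['contact_force'])
c=cap('wrist');save(c,'w3.png')
E
```

```text
0.018614727169140907 [0.6155 0.0524 0.0258] 4.230122427656758 [0.235  0.1814 0.5889]
```

View pics/w3.png

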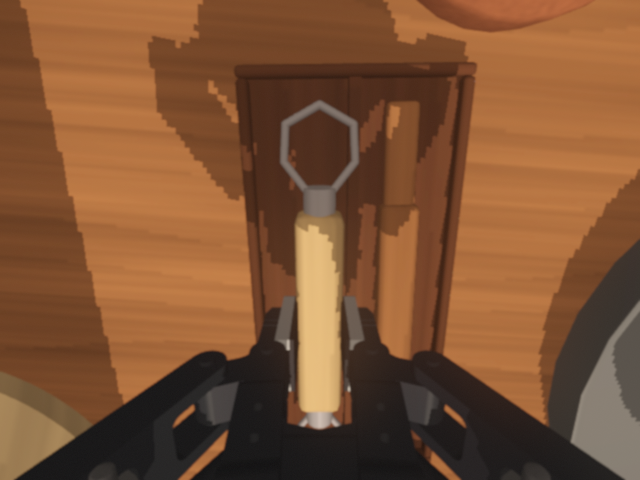

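The tool is over the compartment but about 6 mm too close to the divider. The tray corners are now at (238,68) and (475,66), and the right edge reaches (437,355).

```bash
python3 - <<'E'
from h import *
c=cap('wrist')
P=ray(c,[[238,68],[475,66],[438,355]],.013)[:,:2];print(P,np.linalg.norm(P[0]-P[1]))
s=st();a=yaw();print(a,s['tcp_pos'])
a2=np.degrees(np.arctan2(*(P[0]-P[1])[::-1]))-90;a1=np.degrees(np.arctan2(*(P[1]-P[2])[::-1]));print(a1,a2)
x=np.array([np.cos(np.radians(4.6)),np.sin(np.radians(4.6))]);y=np.array([-x[1],x[0]])
t=(P[0]+P[1])/2-x*.1075+y*.0235;print('target',t,'handle ends',ray(c,[[319,212],[319,412]],.038))
plan([(t[0]-.001,t[1],.0255,4.6)],255,digits=1)
E
```

```text
[[ 0.718   0.0925]
 [ 0.726  -0.0037]
 [ 0.5879 -0.0137]] 0.09657428298962209
4.25148730191215 [0.6165 0.0526 0.0268]
4.1292475283989845 4.751048067597424
target [0.6129 0.0592] handle ends [[0.6663 0.0557 0.038 ]
 [0.5696 0.0485 0.038 ]]
1 rows end [0.6119 0.0592 0.0255]
-4.1,-6.9,1.3,0.004,-0.005,-0.006,255
```

Call:
arm_command:
  steps: [-2, -3.5, 1, 0.004, -0.005, 0, 255, -2, -3.5, 1, 0, 0, 0, 255, 0, 0, 0, 0, 0, 0, 255, 0, 0, 0, 0, 0, 0, 255]

```text
time_s: 7.38
tcp_pos: [0.613, 0.0605, 0.0265]
ee_rot: [-3.139, -0.118, -0.006]
contact_force: [0.6, -0.1, -0.3]
width: 0.0181
```

Call:
arm_command:
  steps: [0, 0, 6, 0, 0, 0, 255, 0, 0, 6, 0, 0, 0, 255, 0, 0, 3, 0, 0, 0, 255]

```text
time_s: 7.75
tcp_pos: [0.6132, 0.0605, 0.011]
ee_rot: [-3.139, -0.118, -0.006]
contact_force: [-6.7, 0.2, 23.6]
width: 0.0181
```

Call:
arm_command:
  steps: [0, 0, -1, 0, 0, 0, 190, 0, 0, 0, 0, 0, 0, 170, 0, 0, -4, 0, 0, 0, 150, 0, 0, -20, 0, 0, 0, 150, 0, 0, -40, 0, 0, 0, 150, 0, 0, -40, 0, 0, 0, 150]

```text
time_s: 8.5
tcp_pos: [0.6099, 0.0603, 0.1145]
ee_rot: [-3.138, -0.117, 0.009]
contact_force: [-0.0, 0.1, 0.4]
width: 0.0352
```

```bash
python3 - <<'E'
from h import *
s=st();print(s['width'],s['tcp_pos'],yaw(),s['contact_force'])
c=cap('wrist');save(c,'w4.png');W=world(c)
hsv=cv2.cvtColor(c['img'],cv2.COLOR_RGB2HSV);v,u=np.mgrid[:480,:640]
m=(abs(W[...,2]-.021)<.006)&(abs(W[...,1]-.06)<.02)&(hsv[...,2]>150)
pp=ray(c,np.argwhere(m)[:,::-1],.023);print(m.sum(),np.nanmean(W[m],0),cv2.minAreaRect((pp[:,:2]*1e3).astype(np.float32)))
E
```

```text
0.03518174162423236 [0.6099 0.0603 0.1145] 4.256048701930694 [-0.0481  0.1104  0.351 ]
4418 [0.6184 0.0604 0.0225] ((615.8427124023438, 60.253150939941406), (174.7382354736328, 28.47955894470215), 4.345110893249512)
```

View pics/w4.png

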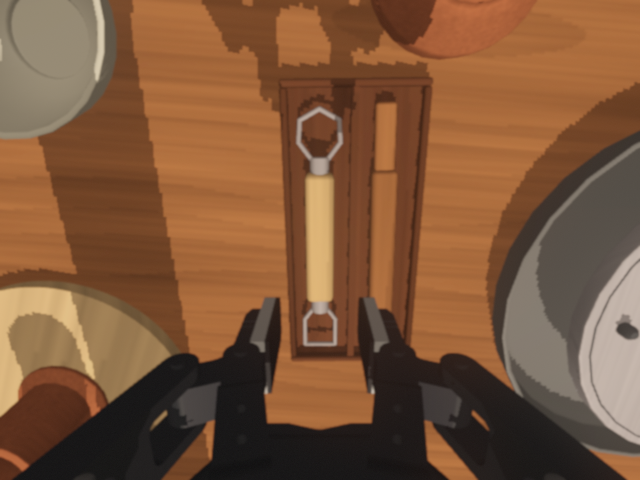

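The tool lies flat in the left compartment, handle from (320,175) to (320,300) and centred between wall and divider. Now to the bat.

```bash
python3 - <<'E'
from h import *
plan([(.56,.09,.20,25),(.43,.22,.20,70)],0,ms=50)
E
```

```text
8 rows end [0.4304 0.2202 0.2002]
-17,-11,-27,0,-0.001,-0.121,0,-15,-13,-26,-0.001,-0.002,-0.12,0,-14,-15,-27,0,-0.001,-0.121,0,-13,-35,0,0,0,-0.157,0,-7,-36,0,0,0,-0.157,0,-1,-36,0,0,0,-0.157,0,4,-37,0,0,0,-0.157,0,11,-35,0,0,0,-0.157,0
```

Call:
arm_command:
  steps: [0, 0, -27, 0, 0, 0, 0, -17, -11, -27, 0, 0, -0.121, 0, -15, -13, -20, 0, 0, -0.12, 0, -14, -15, 0, 0, 0, -0.121, 0, -13, -35, 0, 0, 0, -0.157, 0, -7, -36, 0, 0, 0, -0.157, 0, -1, -36, 0, 0, 0, -0.157, 0, 4, -37, 0, 0, 0, -0.157, 0, 11, -35, 0, 0, 0, -0.157, 0, 0, 0, 0, 0, 0, 0, 0, 0, 0, 0, 0, 0, 0, 0]

```text
time_s: 9.93
tcp_pos: [0.4239, 0.2245, 0.2008]
ee_rot: [2.542, 1.845, 0.029]
contact_force: [-0.0, 1.2, 0.1]
width: 0.0855
```

```bash
python3 - <<'E'
from h import *
s=st();print(s['width'],s['tcp_pos'],yaw(),s['contact_force'],s['joints'])
c=cap('wrist');save(c,'w5.png');W=world(c)
rim=(abs(W[...,2]-.082)<.004)
rr=np.argwhere(rim)[:,::-1]
if len(rr)>20:
    P=ray(c,rr,.082)[:,:2]*1e3;P=P[np.hypot(P[:,0]-448,P[:,1]-268)<50];print(len(P),cv2.minEnclosingCircle(P.astype(np.float32)),W[rim].mean(0))
E
```

```text
0.08550262205978736 [0.4239 0.2245 0.2008] 71.97039764776291 [-0.046   1.2033  0.1443] [0.3961 0.1925 1.755  0.0039 1.176  0.7094]
2196 ((448.137451171875, 270.6957092285156), 27.757171630859375) [0.4485 0.2714 0.0828]
```

View pics/w5.png

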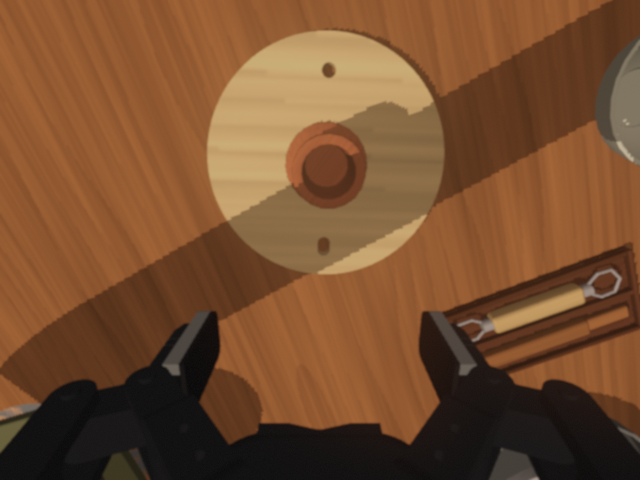

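The bat is in full view: round hole at (328,70), slot at (323,245), chuck rim centred near (327,165). The fitted rim radius is 27.8 mm against 28 mm true.

```bash
python3 - <<'E'
from h import *
c=cap('wrist');g=c['img'].max(2);v,u=np.mgrid[:480,:640];P=[]
for a,b in ((328,70),(323,245)):
    w=np.hypot(u-a,v-b)<15; md=(w&(g<np.median(g[w])*.72)).astype(np.uint8)
    n,l,s,ce=cv2.connectedComponentsWithStats(md);i=1+np.argmax(s[1:,4]);print(s[i],ce[i]);P.append(ray(c,[ce[i]],.012)[0])
P=np.array(P);d=P[0]-P[1];print(P,P.mean(0),np.linalg.norm(d),np.degrees(np.arctan2(d[1],d[0])))
plan([(.448,.2707,.14,70),(.448,.2707,.06,70)],0,ms=30)
E
```

```text
[322  63  12  14 127] [327.8031  69.7717]
[324 239   4   9  19] [325.9474 242.    ]
[[0.4739 0.3463 0.012 ]
 [0.4249 0.1979 0.012 ]] [0.4494 0.2721 0.012 ] 0.1562644454153 71.7224404450561
6 rows end [0.4477 0.2705 0.0602]
17,3,21,0.004,-0.005,0.011,0,17,2,20,0.003,-0.005,0.011,0,17,2,20,0.004,-0.005,0.011,0,0,0,27,0,0,0,0,0,0,26,0,0,0,0,0,0,27,0,0,0,0
```

Call:
arm_command:
  steps: [17, 3, 21, 0.004, -0.005, 0.011, 0, 17, 2, 20, 0.003, -0.005, 0.011, 0, 17, 2, 20, 0.004, -0.005, 0.011, 0, 0, 0, 0, 0, 0, 0, 0, 0, 0, 0, 0, 0, 0, 0]

```text
time_s: 10.65
tcp_pos: [0.4535, 0.2683, 0.1395]
ee_rot: [2.581, 1.787, 0.003]
contact_force: [0.1, -0.4, 0.5]
width: 0.0856
```

```bash
python3 - <<'E'
from h import *
s=st();print(s['width'],s['tcp_pos'],yaw(),s['contact_force'])
plan([(.448,.2707,.115,70.5),(.448,.2707,.038,70.5)],0,ms=25,digits=1)
E
```

```text
0.08556712482944841 [0.4535 0.2683 0.1395] 69.40019548681958 [ 0.0855 -0.4174  0.5258]
6 rows end [0.448  0.2707 0.038 ]
0.1,-3,12.2,0.001,0,-0.01,0,0.2,-3,12.3,0.001,0,-0.009,0,0,0,19.2,0,0,0,0,0,0,19.3,0,0,0,0,0,-0.1,19.2,0,0,0,0,0,0,19.3,0,0,0,0
```

Call:
arm_command:
  steps: [0, -3, 5, 0, 0, -0.01, 0, 0, -3, 5, 0, 0, -0.009, 0, 0, 0, 0, 0, 0, 0, 0]

```text
time_s: 11.02
tcp_pos: [0.4476, 0.2692, 0.1305]
ee_rot: [2.564, 1.811, 0.005]
contact_force: [0.3, 0.2, 0.5]
width: 0.0853
```

```bash
python3 - <<'E'
from h import *
s=st();print(s['width'],s['tcp_pos'],yaw(),s['contact_force'])
plan([(.448,.2707,.115,70.5),(.448,.2707,.036,70.5)],0,ms=25,digits=1)
E
```

```text
0.0852577706481322 [0.4476 0.2692 0.1305] 70.4741093472454 [0.2503 0.1762 0.5435]
5 rows end [0.448  0.2707 0.036 ]
1.5,-0.2,15.5,0.004,-0.002,0,0,0,0,19.8,0,0,0,0,0,0,19.7,0,0,0,0,0,0,19.8,0,0,0,0,0,0,19.7,0,0,0,0
```

Call:
arm_command:
  steps: [1.5, 0, 15.5, 0.004, -0.002, 0, 0, 0, 0, 20, 0, 0, 0, 0, 0, 0, 20, 0, 0, 0, 0, 0, 0, 20, 0, 0, 0, 0, 0, 0, 18, 0, 0, 0, 0, 0, 0, 0, 0, 0, 0, 0, 0, 0, 0, 0, 0, 0, 60]

```text
time_s: 11.9
tcp_pos: [0.4481, 0.2712, 0.0313]
ee_rot: [-2.565, -1.813, 0.001]
contact_force: [0.1, -0.8, -0.0]
width: 0.0699
```

```bash
python3 - <<'E'
from h import *
s=st();print(s['width'],s['tcp_pos'],yaw(),s['contact_force'],s['ee_rot'])
E
```

```text
0.06989926257881429 [0.4481 0.2712 0.0313] 70.5114919901021 [ 0.1068 -0.8182 -0.0208] [-2.5653 -1.8133  0.0013]
```

Call:
arm_command:
  steps: [0, 0, 0, 0, 0, 0, 255, 0, 0, 0, 0, 0, 0, 255, 0, 0, 0, 0, 0, 0, 255, 0, 0, 0, 0, 0, 0, 255]

```text
time_s: 12.4
tcp_pos: [0.448, 0.2713, 0.0325]
ee_rot: [-2.565, -1.813, -0.0]
contact_force: [0.7, 0.3, -3.5]
width: 0.0557
```

```bash
python3 - <<'E'
from h import *
s=st();print(s['width'],s['tcp_pos'],yaw(),s['contact_force'],s['ee_rot'])
c=cap('wrist');save(c,'w6.png')
plan([(.448,.2712,.165,70.5),(.53,.05,.17,82)],255,ms=45)
E
```

```text
0.05570173499803261 [0.448  0.2713 0.0325] 70.5132907247164 [ 0.7294  0.28   -3.4866] [-2.5652 -1.8133 -0.0001]
9 rows end [0.5297 0.0499 0.1704]
0,0,-44,0,0,0,255,0,0,-44,0,0,0,255,0,0,-45,0,0,0,255,-30,25,-1,0,0,-0.033,255,-31,24,-1,0,0,-0.034,255,-32,23,0,0,0,-0.033,255,-33,23,-1,0,0,-0.034,255,-33,20,-1,0,0,-0.033,255,-34,20,-1,0,0,-0.033,255
```

View pics/w6.png

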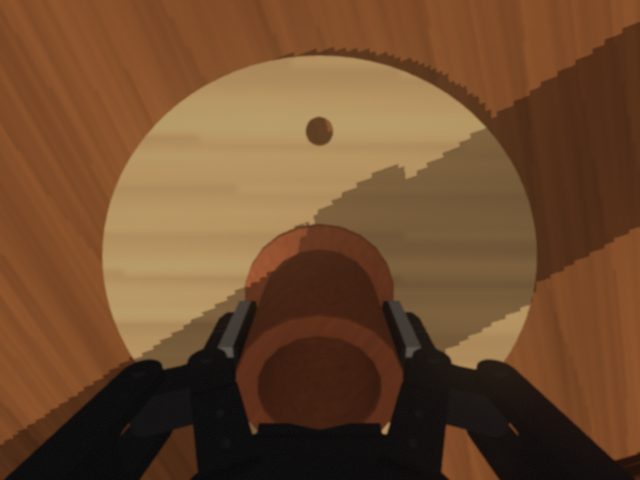

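In this view the hole is at (319.5,131), on the tool's centre line, so the bat's x axis lines up with the tool's. Next I'll refine the pins, using the saved wrist picture w1 with hand-eye data and the top camera.

```bash
python3 - <<'E'
from h import *
s=st();c=cap('wrist');R=Ro.from_rotvec(s['ee_rot']);o=-c['R'].T@c['t']
ot=R.inv().apply(o-s['tcp_pos']);Rct=c['R']@R.as_matrix()  # cam<-tool
hl=ray(c,[[319.5,131]],.012)[0];print('hole rel TCP, tool',R.inv().apply(hl-s['tcp_pos']))
def blob(img,a,b,r,up):
    g=cv2.resize(img,None,fx=up,fy=up,interpolation=cv2.INTER_CUBIC).max(2).astype(float)
    v,u=np.mgrid[:g.shape[0],:g.shape[1]];u=(u+.5)/up-.5;v=(v+.5)/up-.5
    w=np.hypot(u-a,v-b)<r;m=(w&(g<.6*np.median(g[w]))).astype(np.uint8)
    n,l,S,ce=cv2.connectedComponentsWithStats(m);i=1+np.argmax(S[1:,4]);S=S[i]/up
    print('blob',S[:4],S[4]/up);return [(ce[i][0]+.5)/up-.5,(ce[i][1]+.5)/up-.5]
im=cv2.imread('pics/w1.png');R1=Ro.from_rotvec([-3.109,-.4452,-.0074]);p1=np.array([.5642,-.2489,.1976])
c1=dict(c);c1['R']=Rct@R1.as_matrix().T;o1=p1+R1.apply(ot);c1['t']=-c1['R']@o1;print('cam',o1)
def rep(P,n):
    d=P[0]-P[1];print(n,P[:,:2],P.mean(0),np.linalg.norm(d),np.degrees(np.arctan2(d[1],d[0])))
rep(ray(c1,[blob(im,191,172,9,4),blob(im,387,220,9,4)],.066),'w1')
t=cap('top');rep(ray(t,[blob(t['img'],358.5,251.7,4.5,4),blob(t['img'],410.6,250.7,4.5,4)],.066),'top')
g=c1;cv2.imwrite('pics/pins.png',np.hstack([cv2.resize(im[155:190,172:212],None,fx=8,fy=8,interpolation=0),cv2.resize(im[203:238,367:407],None,fx=8,fy=8,interpolation=0)]))
E
```

```text
hole rel TCP, tool [0.0796 0.0004 0.0205]
cam [ 0.6412 -0.2267  0.3417]
blob [188.25 168.25   8.5    7.25] 26.9375
blob [381.75 216.25   8.75   6.5 ] 30.6875
w1 [[ 0.5848 -0.1409]
 [ 0.5906 -0.2972]] [ 0.5877 -0.219   0.066 ] 0.15644569234358724 92.14514815638037
blob [357.75 250.75   2.5    3.  ] 5.6875
blob [409.75 249.5    2.75   3.  ] 6.5
top [[ 0.5838 -0.1373]
 [ 0.5898 -0.2964]] [ 0.5868 -0.2168  0.066 ] 0.15914145254008488 92.13527954879066
```

View pics/pins.png

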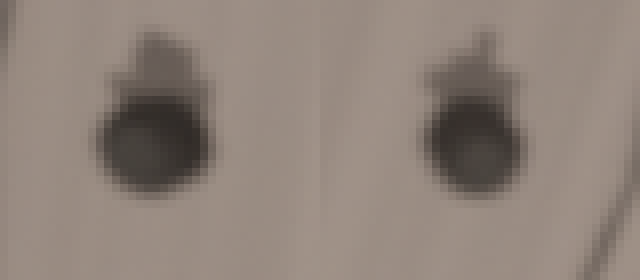

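Both pin tops are clear: about (190.4,173) and (386.9,221.5) in w1. Together with the top view that puts the wheel centre near (0.5867, -0.2178) with the pin axis at 92.1°. Now lift and carry.

Call:
arm_command:
  steps: [0, 0, -20, 0, 0, 0, 255, 0, 0, -35, 0, 0, 0, 255, 0, 0, -40, 0, 0, 0, 255, 0, 0, -35, 0, 0, 0, 255, -30, 25, -1, 0, 0, -0.033, 255, -31, 24, -1, 0, 0, -0.034, 255, -32, 23, 0, 0, 0, -0.033, 255, -33, 23, -1, 0, 0, -0.034, 255, -33, 20, -1, 0, 0, -0.033, 255, -34, 20, -1, 0, 0, -0.033, 255]

```text
time_s: 13.8
tcp_pos: [0.5302, 0.0463, 0.1704]
ee_rot: [-2.357, -2.074, 0.004]
contact_force: [1.1, 0.6, -4.2]
width: 0.0553
```

```bash
python3 - <<'E'
from h import *
s=st();print(s['width'],s['tcp_pos'],yaw(),s['contact_force'],s['ee_rot'])
plan([(.5867,-.2178,.15,92.1)],255,ms=40)
E
```

```text
0.055259219505584004 [0.5302 0.0463 0.1704] 82.70080161647618 [ 1.113   0.6017 -4.161 ] [-2.3571 -2.0745  0.0038]
7 rows end [ 0.5863 -0.2177  0.1504]
-36,13,3,0,0,-0.023,255,-37,12,3,-0.001,0,-0.024,255,-37,11,3,0,0,-0.023,255,-37,10,3,-0.001,0,-0.024,255,-38,9,3,0,0,-0.023,255,-37,9,2,0,0,-0.024,255,-38,7,3,-0.001,0.001,-0.023,255
```

Call:
arm_command:
  steps: [-36, 13, 3, 0, 0, -0.023, 255, -37, 12, 3, 0, 0, -0.024, 255, -37, 11, 3, 0, 0, -0.023, 255, -37, 10, 3, 0, 0, -0.024, 255, -38, 9, 3, 0, 0, -0.023, 255, -37, 9, 2, 0, 0, -0.024, 255, -28, 6, 3, 0, 0, -0.023, 255, 0, 0, 0, 0, 0, 0, 255, 0, 0, 0, 0, 0, 0, 255]

```text
time_s: 14.92
tcp_pos: [0.5844, -0.2185, 0.1459]
ee_rot: [-2.175, -2.258, 0.006]
contact_force: [-0.7, 1.1, -4.5]
width: 0.0558
```

```bash
python3 - <<'E'
from h import *
s=st();print(s['width'],s['tcp_pos'],yaw(),s['contact_force'],s['ee_rot'])
plan([(.5867,-.2178,.113,92.1)],255,ms=15,digits=1)
E
```

```text
0.05583488016669472 [ 0.5844 -0.2185  0.1459] 92.14245865448257 [-0.6774  1.0514 -4.5317] [-2.1747 -2.2576  0.0063]
3 rows end [ 0.5867 -0.2178  0.113 ]
0.2,0.8,11,-0.003,-0.001,0,255,0.2,0.9,10.9,-0.002,0,0.001,255,0.2,0.8,11,-0.003,-0.001,0,255
```

Call:
arm_command:
  steps: [0.2, 0.8, 11, -0.003, -0.001, 0, 255, 0.2, 0.9, 11, -0.002, 0, 0, 255, 0.2, 0.6, 10, -0.003, -0.001, 0, 255, 0, 0, 0, 0, 0, 0, 255, 0, 0, 0, 0, 0, 0, 255]

```text
time_s: 15.55
tcp_pos: [0.5854, -0.2141, 0.1108]
ee_rot: [-2.174, -2.264, -0.0]
contact_force: [0.2, -0.4, -4.0]
width: 0.0557
```

```bash
python3 - <<'E'
from h import *
s=st();print(s['width'],s['tcp_pos'],yaw(),s['contact_force'],s['ee_rot'])
R=Ro.from_rotvec(s['ee_rot'])
c=cap('wrist');cv2.imwrite('pics/hole.png',cv2.resize(c['img'][60:180,240:400][:,:,::-1],None,fx=5,fy=5,interpolation=cv2.INTER_CUBIC))
o=-c['R'].T@c['t'];
# project expected pin a top and hole centre
for n,p in (('pin',[.5838,-.139,.069]),('hole',s['tcp_pos']+R.apply([.08,0,.0205]))):
    q,_=cv2.projectPoints(np.array([p]),np.array(c['rvec'],float),np.array(c['tvec'],float),np.array(c['camera_matrix']),np.array(c['dist_coeffs']));print(n,q.ravel())
E
```

```text
0.05566091019338103 [ 0.5854 -0.2141  0.1108] 92.32232030719284 [ 0.2284 -0.3752 -3.9811] [-2.1741 -2.2641 -0.0003]
pin [321.9007 139.9054]
hole [318.9752 129.8402]
```

View pics/hole.png

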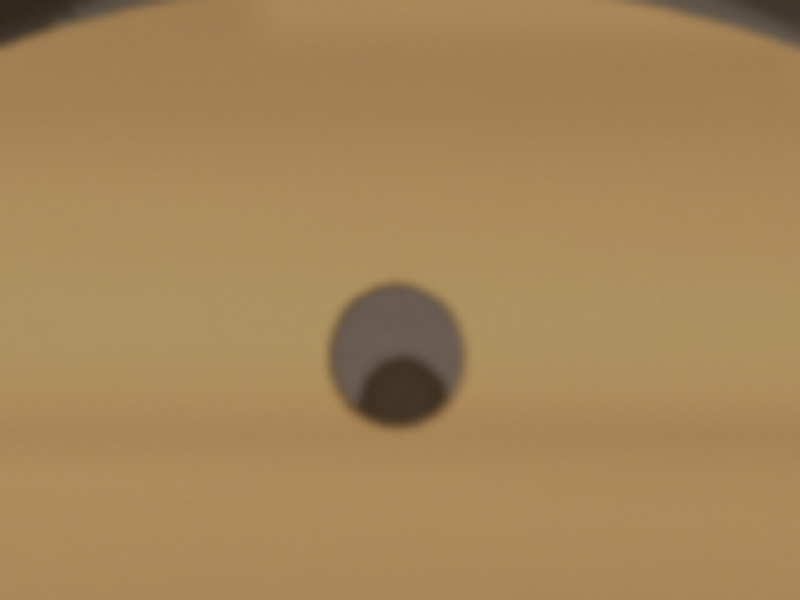

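Pin a shows through the round hole: hole centre at (319.4,131), pin at about (320.4,141). The bat has to move back towards the pin.

```bash
python3 - <<'E'
from h import *
s=st();R=Ro.from_rotvec(s['ee_rot']);c=cap('wrist')
g=cv2.resize(c['img'][100:170,290:350],None,fx=5,fy=5,interpolation=cv2.INTER_CUBIC).max(2).astype(int)
m=(g<75).astype(np.uint8)
cn=max(cv2.findContours(m,cv2.RETR_EXTERNAL,cv2.CHAIN_APPROX_NONE)[0],key=len)[:,0].astype(float)
print(cn.min(0),cn.max(0),len(cn))
cc=cn[cn[:,1]<cn[:,1].min()+35]
A=np.c_[2*cc,np.ones(len(cc))];q=np.linalg.lstsq(A,(cc**2).sum(1),rcond=None)[0];r=np.sqrt(q[2]+q[0]**2+q[1]**2)
uv=(q[:2]+.5)/5-.5+[290,100];print('pin px',uv,'r px',r/5)
p=ray(c,[uv],.066)[0]
h=ray(c,[[319.4,131]],s['tcp_pos'][2]-.0205)[0]
print(p,h,R.inv().apply(h-s['tcp_pos']),'shift tool mm',R.inv().apply(p-h)*1e3, s['tcp_pos'])
E
```

```text
[112. 160.] [193. 219.] 194
pin px [320.4547 139.6901] r px 7.911212488091469
[ 0.5829 -0.139   0.066 ] [ 0.5822 -0.1346  0.0903] [0.0795 0.0002 0.0207] shift tool mm [-4.4716  0.5626 24.3027] [ 0.5853 -0.2141  0.1108]
```

Call:
arm_command:
  steps: [-2.4, 0.3, 3, 0, 0, 0.002, 255, -2.2, 0.3, 3, 0, 0, 0, 255, 0, 0, 0, 0, 0, 0, 255, 0, 0, 0, 0, 0, 0, 255]

```text
time_s: 16.15
tcp_pos: [0.5869, -0.2198, 0.1055]
ee_rot: [-2.179, -2.263, -0.001]
contact_force: [0.4, 0.9, -4.2]
width: 0.0556
```

```bash
cat > chk.py <<'E'
from h import *
s=st();R=Ro.from_rotvec(s['ee_rot']);c=cap('wrist')
g=cv2.resize(c['img'][95:175,285:355],None,fx=5,fy=5,interpolation=cv2.INTER_CUBIC).max(2).astype(int)
wood=np.median(g)
for th in (75,.78*wood):
    m=(g<th).astype(np.uint8);n,l,S,ce=cv2.connectedComponentsWithStats(m);i=1+np.argmax(S[1:,4]);print('thr %.0f bbox px'%th,S[i][:2]/5+[285,95],S[i][2:4]/5,'cen',ce[i]/5+[285,95])
print(s['tcp_pos'],'yaw %.2f'%yaw(),s['contact_force'],s['ft_torque'],'tiltz',R.as_matrix()[:,2],s['width'],s['time_s'])
E
python3 chk.py
```

```text
thr 75 bbox px [308.8 119.6] [17.6 18.6] cen [317.5318 128.7688]
thr 135 bbox px [305.8 116.8] [26.8 29. ] cen [319.2082 131.2346]
[ 0.5869 -0.2198  0.1055] yaw 92.17 [ 0.3682  0.9145 -4.2122] [ 0.0425  0.0809 -0.0012] tiltz [ 0.0002  0.001  -1.    ] 0.055605378378019196 16.15
```

```bash
cat >> chk.py <<'E'
import sys
def shift(pin,hole,zp=.066):
    p=ray(c,[pin],zp)[0];h=ray(c,[hole],s['tcp_pos'][2]-.0205)[0]
    print('pin',p,'hole rel',R.inv().apply(h-s['tcp_pos'])*1e3,'shift tool mm',R.inv().apply(p-h)*1e3)
if len(sys.argv)>1: a=list(map(float,sys.argv[1:])); shift(a[:2],a[2:4])
E
python3 chk.py 317.6 128.9 319.2 131.2
```

```text
thr 75 bbox px [309.  119.6] [17.4 18.6] cen [317.6327 128.7945]
thr 135 bbox px [305.8 116.8] [26.8 29. ] cen [319.2096 131.2305]
[ 0.5869 -0.2198  0.1054] yaw 92.17 [ 0.7685  0.2055 -4.4841] [-0.0586 -0.0292 -0.0195] tiltz [ 0.0002  0.0009 -1.    ] 0.05540773886744722 16.2
pin [ 0.5832 -0.1395  0.066 ] hole rel [79.4335  0.1048 20.5738] shift tool mm [ 0.936  -0.8002 18.9503]
```

Call:
arm_command:
  steps: [0.9, -0.8, 1, 0, 0, 0, 255, 0, 0, 0, 0, 0, 0, 255, 0, 0, 2, 0, 0, 0, 255, 0, 0, 2, 0, 0, 0, 255]

```text
time_s: 16.75
tcp_pos: [0.5861, -0.2187, 0.1005]
ee_rot: [-2.179, -2.263, -0.002]
contact_force: [-0.2, -0.8, -3.7]
width: 0.0553
```

```bash
python3 chk.py
```

```text
thr 75 bbox px [310.2 121.8] [18.  19.2] cen [319.0834 131.289 ]
thr 136 bbox px [305.8 116.8] [27. 29.] cen [319.214 131.219]
[ 0.5861 -0.2187  0.1005] yaw 92.18 [-0.2402 -0.7638 -3.7154] [-0.0495  0.0111  0.0331] tiltz [ 0.0006  0.0008 -1.    ] 0.055270069132746645 16.75
```

The pin is now centred in the hole and no contact force shows yet. Continuing down.

Call:
arm_command:
  steps: [0, 0, 2, 0, 0, 0, 255, 0, 0, 2, 0, 0, 0, 255, 0, 0, 2, 0, 0, 0, 255]

```text
time_s: 17.18
tcp_pos: [0.586, -0.2187, 0.0938]
ee_rot: [-2.178, -2.263, -0.001]
contact_force: [0.1, 0.1, -3.8]
width: 0.0555
```

```bash
python3 chk.py
```

```text
thr 75 bbox px [310.  121.8] [18.6 19.6] cen [319.1744 131.731 ]
thr 136 bbox px [305.8 116.8] [26.8 29. ] cen [319.2325 131.2383]
[ 0.586  -0.2187  0.0938] yaw 92.18 [ 0.1176  0.0726 -3.8098] [-0.0476  0.0499  0.0186] tiltz [ 0.0002  0.001  -1.    ] 0.055522613502488126 17.175
```

Both pins are in: the underside is at about 0.0615 with no resistance. Now press.

Call:
arm_command:
  steps: [0, 0, 1.5, 0, 0, 0, 255, 0, 0, 1.5, 0, 0, 0, 255]

```text
time_s: 17.48
tcp_pos: [0.586, -0.2186, 0.092]
ee_rot: [-2.178, -2.263, -0.001]
contact_force: [-3.7, 1.1, 12.6]
width: 0.0557
```

```bash
python3 chk.py
```

```text
thr 75 bbox px [310.  121.8] [18.8 19.8] cen [319.4597 131.6471]
thr 136 bbox px [305.8 117. ] [26.8 28.8] cen [319.1102 131.3512]
[ 0.586  -0.2186  0.092 ] yaw 92.18 [-3.664   1.0996 12.6083] [ 0.2489  1.0208 -0.0053] tiltz [ 0.0003  0.0009 -1.    ] 0.05569627803404366 17.475
```

Call:
arm_command:
  steps: [0, 0, 2.5, 0, 0, 0, 255, 0, 0, 2.5, 0, 0, 0, 255]

```text
time_s: 17.77
tcp_pos: [0.586, -0.2187, 0.0921]
ee_rot: [2.177, 2.262, 0.002]
contact_force: [-3.3, 2.3, 11.3]
width: 0.0557
```

```bash
python3 chk.py; python3 - <<'E'
from h import *
c=cap('side');save(c,'side9.png')
s=st();print(s['contact_force'],s['tcp_pos'],s['width'],s['time_s'],s['qd'])
W=world(c);m=(np.hypot(W[...,0]-.586,W[...,1]+.219)<.108)&(W[...,2]>.062)&(W[...,2]<.08)&(np.hypot(W[...,0]-.586,W[...,1]+.219)>.06)
A=np.c_[W[m][:,:2]-[.586,-.219],np.ones(m.sum())];print('side plane',m.sum(),np.linalg.lstsq(A,W[m][:,2],rcond=None)[0])
t=cap('top');W=world(t);m=(abs(W[...,2]-.022)<.006)&(abs(W[...,1]-.06)<.02)&(abs(W[...,0]-.615)<.1)
print('tool top view',W[m].mean(0))
E
```

```text
thr 75 bbox px [309.6 121.6] [19. 20.] cen [319.3927 131.5124]
thr 136 bbox px [305.6 116.8] [27.  28.8] cen [319.0418 131.1938]
[ 0.586  -0.2187  0.0921] yaw 92.19 [-3.2923  2.2568 11.2858] [ 0.2485  1.3565 -0.0966] tiltz [ 0.0021 -0.0005 -1.    ] 0.05573080400396167 17.775
[-3.1917  1.8715 10.9548] [ 0.586  -0.2186  0.0921] 0.055815840645931654 17.875 [ 0.0001 -0.0006  0.0004  0.0007 -0.0002  0.0005]
side plane 2406 [-0.0039  0.0092  0.0736]
tool top view [0.6099 0.0618 0.022 ]
```

View pics/side9.png

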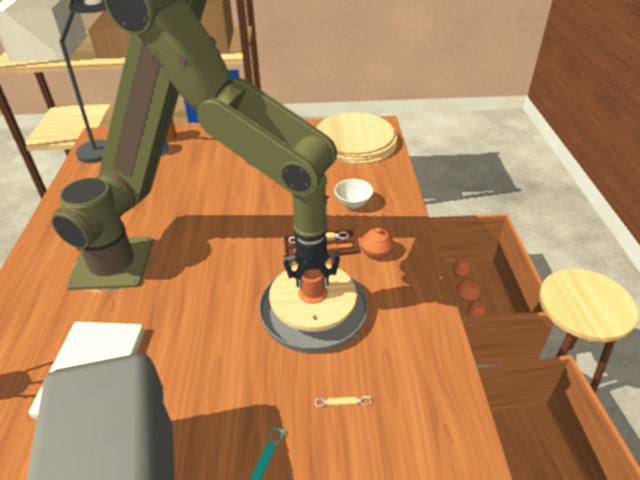

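The bat sits flat in the pan, and the tool is in the tray. The push is 11 N plus about 4 N of weight; I'll add some margin.

Call:
arm_command:
  steps: [0, 0, 5, 0, 0, 0, 255]

```text
time_s: 18.05
tcp_pos: [0.5861, -0.2187, 0.0919]
ee_rot: [2.176, 2.261, 0.002]
contact_force: [-9.1, 4.8, 37.1]
width: 0.0555
```

```bash
python3 chk.py; python3 chk.py|tail -1
```

```text
thr 75 bbox px [309.6 121.4] [19. 20.] cen [319.1877 131.3351]
thr 136 bbox px [305.4 116.6] [27. 29.] cen [318.8519 131.0063]
[ 0.5861 -0.2187  0.0919] yaw 92.20 [-9.0878  4.8161 37.0545] [ 0.7143  2.7069 -0.1779] tiltz [ 0.0035 -0.0015 -1.    ] 0.05546301788161929 18.05
[ 0.5861 -0.2187  0.092 ] yaw 92.21 [-5.9119  3.3682 24.066 ] [ 0.5288  2.2692 -0.1624] tiltz [ 0.0037 -0.0017 -1.    ] 0.05558006968417442 18.1
```

```bash
for i in 1 2 3 4 5 6; do python3 chk.py|tail -1; done
```

```text
[ 0.5861 -0.2186  0.092 ] yaw 92.21 [-6.9021  3.1006 24.2132] [ 0.4972  2.2799 -0.1498] tiltz [ 0.0039 -0.0017 -1.    ] 0.05586270444146988 18.15
[ 0.5861 -0.2187  0.092 ] yaw 92.21 [-5.777   3.9914 24.1045] [ 0.5446  2.3092 -0.1399] tiltz [ 0.0039 -0.0017 -1.    ] 0.0556941108212666 18.2
[ 0.5861 -0.2187  0.092 ] yaw 92.21 [-5.7955  3.7446 24.9883] [ 0.5033  2.2722 -0.1301] tiltz [ 0.0039 -0.0018 -1.    ] 0.05565120763310089 18.25
[ 0.5861 -0.2187  0.092 ] yaw 92.21 [-5.9884  3.8199 25.6737] [ 0.5066  2.2764 -0.0968] tiltz [ 0.0039 -0.0017 -1.    ] 0.055590783668523616 18.3
[ 0.5861 -0.2187  0.092 ] yaw 92.21 [-5.8123  3.6552 24.585 ] [ 0.5165  2.2754 -0.1135] tiltz [ 0.0039 -0.0017 -1.    ] 0.05601593586735245 18.35
[ 0.5861 -0.2187  0.092 ] yaw 92.21 [-5.6827  2.4936 24.3623] [ 0.5184  2.2976 -0.2008] tiltz [ 0.0039 -0.0018 -1.    ] 0.056150044473069836 18.4
```

Steady at about 24 N. Handing in.

```bash
python3 -c "
from cell import manip
print(manip.finish_job())"
```

```text
the job is handed in; nothing more can be done
None
```

I laid the trimming tool flat in the empty tray compartment. I then carried the bat by its chuck to the wheel, lowered it over both pins and pressed it down. I handed the job in at 18.4 s of the 58 s allowed, with the chuck still gripped; no verdict came back.

**Last checks:**
- **Push:** steady at about 24 N measured, plus about 4 N of bat weight on the wheel.
- **Grip:** finger opening 55.6 mm on the 56 mm chuck.
- **Bat:** pin a was centred in the round hole. Pin b could not be seen, but the bat went down to the head without resistance. The underside works out at about 59.5 mm, against 60 mm for the head. Finger tilt was 0.004 rad, and the turn was within about 0.1° of the measured pin line.
- **Tool:** its middle came within about 3 mm of the compartment centre. The knife, bowl and pot looked undisturbed in the pictures, though I did not measure them again.

**What went wrong or disagreed:**
- **First grasp:** my first grip on the tool was too high, so I regripped it lower.
- **Setting down:** the push on the tray read about 24 N for a moment.
- **Tray position:** the top and wrist cameras differed by about 5 mm along the tray; I used the wrist camera.
- **Bat slope:** a rough side-camera fit gave about 0.01 rad, more than the finger tilt but inside the 0.02 limit. I took the excess as measuring error.

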